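Nip a valve spool in the bench caliper

ROBOT

A 6-joint arm with a two-finger parallel gripper is mounted at the origin on the work surface. World frame = base frame: x ahead of the robot, y to its left, z up, the work surface at z = 0. Lengths are in m, angles in degrees, forces in N, time in s.
With the tool pointing down it reaches from about 0.275 to 0.825 m from the base axis. Payload 5.2 kg.
Tool frame: the origin (TCP) lies at the very end of the fingers, on their centre line; the grasp point (between the pads) lies 19 mm behind it; z points along the fingers, y is the line along which they close (so a half turn about z gives the same grasp; the last joint's range is limited). The gripper opens to 93 mm and grips with 3 to 60 N. Pads are 15 mm wide; open, the fingers measure 128 mm over their backs; the gripper's body (75 mm by 188 mm) begins 65 mm behind the grasp point.
Start: joints at [-79.63, 14.817, 87.949, -0, 77.235, -11.62], TCP at [0.206, -0.51, 0.18] pointing down, gripper open.
Joint ranges: [-179.93, 179.93], [-52.35, 119.4], [10.71, 147.94], [-69.91, 249.91], [12.55, 155.21], [-178.61, 178.61]. Speed limits (degrees/s): [147.25, 147.25, 180, 180, 180, 180].

INTERFACE

Orientations are given as [roll, pitch, yaw] about the fixed x, y, z axes, in that order (R = Rz(yaw) Ry(pitch) Rx(roll)).
In Python, from station import state, capture, get_calibration, close_job, find_in gives the robot as it stands. The module is installed in compiled form; this text tells all that it offers.
- The arm moves only by the shell command python3 -m creep 'ROWS' [FORCE]. ROWS is JSON, a list of rows, each a list of 3 entries, a list of its own where there are three numbers: the shift along the tool's x, y, z normalised to -1 to 1, where 1 is 0.05 m, then the turn, a rotation vector about the tool's x, y, z normalised to -1 to 1, where 1 is 2 pi rad, then the closure in counts, from 0 (fully open) to 255 (shut). A call has 1 to 20 rows; each row shifts and turns the commanded pose from where the row before left it, along the tool's axes as they then stand; what a row does not reach is not made up. A row lasts 1/12 s, in which the tool goes at most 41.7 mm and 7.16 degrees, less where a joint would pass 70% of its speed; a pose out of reach is approached as far as the arm can. A call with a number of a shift or a turn outside -1 to 1 is refused whole. A call with a gripper value outside its range is refused whole. The fingers move at their own pace and stop on an object; FORCE is the grip in N (left out, the last holds). Time passes only in rows, so rows that do not move let the fingers close. It gives the time, the measured TCP pose, the force, the opening and the grip force at its end, in the units of the state.
- state(): the state, without advancing time (a new reading comes with each control period).
- capture(name): name is "scene" or "top" or "wrist"; returns the picture (420x560x3 uint8, blue, green, red); there is no depth.
- get_calibration(name): a dict with "mtx" (3x3 intrinsics, pixels), "rvec" (rotation vector, rad) and "tvec" (3), from world to camera coordinates, as OpenCV has them. Camera axes: x right, y down, z forward; pixel columns grow to the right and rows downward; lengths in m; the calibration is good to about 2 mm. The wrist camera is an equidistant fisheye: a pixel r from the principal point sees the ray r / f radians off the axis. A picture is of the moment at which its call begins: read the wrist's pose just before it. get_calibration takes no time and is no camera call; for the wrist camera it gives the pose at the moment of the call.
- close_job(): hands the job in; it is judged then, once.
Trained networks look in the newest picture that a camera, given by its name, has taken for a name from the list of things; names that differ only in an ending like _2 or _b are one class to them, and where a whole thing is asked for, a point or a joint stands for the part that bears it (a point fixed in the world has none). Each returns a list of dicts, best first, with "conf" (0 to 1); they miss things now and then, are a little off and sometimes report something else, mostly with a low value. They report only what shows in the picture. A call takes as long as a camera call. They do not tell look-alikes from the thing itself.
- find_in(camera, thing): "rect" ([left, top, right, bottom] in pixels, round what is visible of it).
The state is a dict: "time_s": time; "joint_pos": joint angles; "joint_vel": joint speeds; "joint_torque": joint torques, N m; "position": TCP position; "orientation": TCP orientation; "ft_force": force on the tool from outside, world axes, zero at the start; "torque": the same for the moment, N m; "gripper_width": opening from 0.0 (shut) to 1.0 (fully open); "grasp_force": force on a finger pad.
Only numpy, scipy, OpenCV 4.12 (cv2) and the standard library are available. Lean on these libraries where they do the work, as an engineer would, in place of code of your own. Each camera call takes 0.05 s, during which the arm holds its last target. There are 200 camera calls.

TASK

Measure the bright steel spool with the brass middle: lay it in the two V-rests of the bench caliper, then slide the moving jaw up gently until the spool is lightly but truly nipped between both jaws, without forcing it so that the jaw tilts on its beam. Leave the caliper closed on the spool for reading, and leave the black spool and everything else on the bench where it is.

Things in the scene. Friction and masses are not known exactly. Their poses are not given: they have to be found in the camera images.
- spool: bright steel hydraulic spool with a brass middle, a loose rod about 120 mm long (worn: its true length is what is measured), 0.3 to 0.45 kg. Origin at its centre, x along its axis; both ends alike. End lands 24 mm in diameter, 29 mm long; brass middle land 24 mm in diameter, 24 mm long (grasp it there, across the axis); 18 mm diameter grooves between. Starts lying in the spool rack, its axis 45 mm above the bench
- black_spool: a spool of the same shape and size, all black, in the other pair of V-blocks of the rack; leave it there
- rack: blue spool rack fixed to the bench, plate 140 x 180 x 10 mm, origin under its centre. Two places, at y = -45 and +45 mm; in each a spool lies along the rack's x axis on two V-blocks 20 mm wide at x = -45 and +45 mm, with free room under its middle down to the plate
- gauge: bench caliper fixed to the bench: green plate 150 (x) x 390 (y) x 14 mm, origin under its centre. A steel beam 22 mm wide runs along y at x = +45 mm, top 60 mm above the bench, in brackets at y = -170 and +180 mm (22 mm wide, tops at 68 mm). Both jaws reach from the beam to x = -50 mm, 10 mm thick, 56 mm above the bench. The sliding jaw closes towards -y
- rest_mid (a point): axis point of a spool in the V-rests, midway between them (gauge frame -15, -83.5, 55 mm). Two aluminium V-rests, 25 mm wide, centred 46 mm either side of this point along gauge y, hold a spool along gauge y, axis 55 mm above the bench; fingers have free room between the rests (67 mm) down to the plate. A spool in them slides along when pushed endways, with 1 to 5 N
- fixed_jaw: fixed steel jaw at the -y end of the caliper; the frame is that of the gauge
- fixed_face (a point): point on the measuring face of the fixed jaw on the axis of a spool in the rests (gauge frame -15, -150, 55 mm); the face looks to gauge +y
- sliding_jaw: sliding jaw with grey display head, about 0.4 kg; origin on the beam's centre line in the plane of its measuring face, 55 mm above the bench, axes as the gauge's. The head covers y = 0 to 75 mm over the beam, top 76 mm above the bench; the jaw, 13 mm thick in y, reaches to x = -95 mm; a spool in the rests meets it at x = -60 mm
- sliding_face (a point): point on the measuring face of the sliding jaw on the axis of a spool in the rests; the face looks to gauge -y
- lug_face (a point): centre of the +y face of the black thumb lug on the sliding head, in line with the beam; the lug is 28 mm wide (x), 10 mm thick (y) and stands from 63 to 93 mm above the bench (this point is 78 mm above it). Pushed here towards gauge -y the jaw closes without any turning moment
- reading (a joint): opening between the measuring faces in m: 0 closed, growing as the jaw moves to gauge +y, to 0.215; nipped on the spool it reads its length. The slide drags with 2 to 3 N and stays where it is left
- jaw_tilt (a joint): tilt of the sliding jaw on its beam in rad, 0 when square; springy play of 40 Nm/rad about the vertical. The spool meets the jaw 60 mm off the beam, so pressing on the nipped spool from the lug tilts it about 0.0015 rad per N; beyond 0.02 rad the jaw is forced
- piston: dark steel piston standing on end, 48 mm diameter, 85 mm high; leave it standing there
- spring_guide: coil spring on its steel guide, standing, 48 mm diameter, 120 mm high; leave it standing there
- valve_plate: brass valve plate lying flat, 110 mm diameter, 16 mm high; leave it
- wrench: steel spanner 180 mm long, lying; leave it
- oil_bottle: yellow oil bottle, 64 mm diameter, 160 mm high; leave it standing there
- bushing: brass bushing standing on the bench, 72 mm diameter, 45 mm high; leave it
Not all that is in view belongs to the job. What is shaped like the spool but purple is not meant.

How it is judged:
By the outcome, as a careful person would: the job done as asked, in the order asked, and still so for the second after the job is handed in, with the robot touching nothing.
It also fails if it takes over 61 s, if anything falls off the work surface, if the arm or the gripper's body presses on something with over 40 N, if the wrist force passes 120 N, or if a joint passes its speed limit or range.

## Working session

There is one attempt and no reset: what is moved stays moved. The work goes in short steps, Python scripts to look and compute and a shell command to move; the robot and the scene stay as the last step left them, time stands still between calls to the robot, and variables do not carry over. Pictures are saved under pics/ and viewed, at most 10 in all, crops included, and the job is handed in when it is done.

```bash
mkdir -p pics
python3 - <<'E'
from station import *
import cv2,numpy as np
ims=[]
for c in ["scene","top"]:
    im=capture(c); cv2.imwrite(f"pics/{c}0.png",im)
    k=get_calibration(c); print(c,np.round(k["mtx"],1).tolist(),np.round(k["rvec"],3).ravel(),np.round(k["tvec"],3).ravel())
    for t in ["spool","black_spool","rack","gauge","sliding_jaw","fixed_jaw","lug_face"]:
        print(t,[(np.round(d["rect"]).tolist(),round(d["conf"],2)) for d in find_in(c,t)[:3]])
s=state(); print(s["time_s"],s["position"],s["orientation"],s["ft_force"])
E
```

```text
scene [[424.8, 0.0, 278.2], [0.0, 424.8, 214.9], [0.0, 0.0, 1.0]] [ 2.022  0.919 -0.515] [-0.366 -0.117  1.463]
spool [([188.0, 218.0, 214.0, 244.0], 0.78), ([358.0, 186.0, 386.0, 210.0], 0.54), ([302.0, 172.0, 336.0, 180.0], 0.53)]
black_spool [([332.0, 198.0, 359.0, 219.0], 0.81)]
rack [([319.0, 196.0, 395.0, 237.0], 0.84)]
gauge [([157.0, 226.0, 307.0, 344.0], 0.76), ([169.0, 287.0, 221.0, 316.0], 0.61)]
sliding_jaw [([232.0, 232.0, 285.0, 264.0], 0.97)]
fixed_jaw [([174.0, 287.0, 221.0, 315.0], 0.79), ([232.0, 231.0, 283.0, 266.0], 0.16)]
lug_face [([232.0, 233.0, 285.0, 268.0], 0.73), ([169.0, 288.0, 220.0, 316.0], 0.72)]
top [[393.6, 0.0, 279.8], [0.0, 393.6, 207.0], [0.0, 0.0, 1.0]] [ 2.136 -2.167  0.127] [0.057 0.549 0.97 ]
spool [([138.0, 274.0, 170.0, 309.0], 0.89), ([148.0, 176.0, 173.0, 219.0], 0.76), ([311.0, 280.0, 355.0, 308.0], 0.63)]
black_spool [([184.0, 180.0, 206.0, 230.0], 0.71)]
rack [([142.0, 171.0, 218.0, 237.0], 0.67)]
gauge [([264.0, 162.0, 422.0, 254.0], 0.63), ([395.0, 161.0, 415.0, 213.0], 0.62), ([145.0, 173.0, 218.0, 236.0], 0.36)]
sliding_jaw [([295.0, 181.0, 339.0, 230.0], 0.85)]
fixed_jaw [([392.0, 161.0, 415.0, 210.0], 0.66), ([296.0, 180.0, 340.0, 230.0], 0.45), ([145.0, 173.0, 221.0, 239.0], 0.42)]
lug_face [([295.0, 184.0, 336.0, 229.0], 0.59)]
0.8 [ 0.20594026 -0.5099778   0.18035772] [-1.79998144e+02  5.58404665e-04  2.19863564e+01] [-0.22892906  0.58111965 -0.77429313]
```

View pics/top0.png

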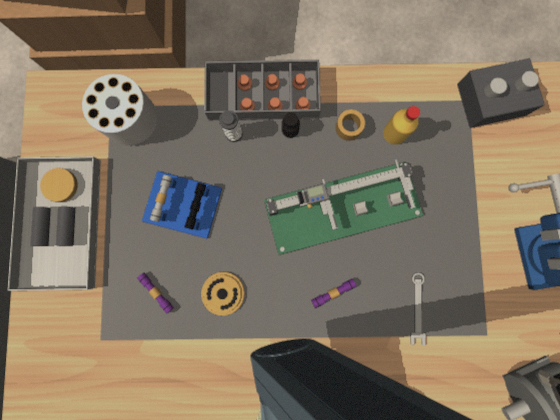

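View pics/scene0.png

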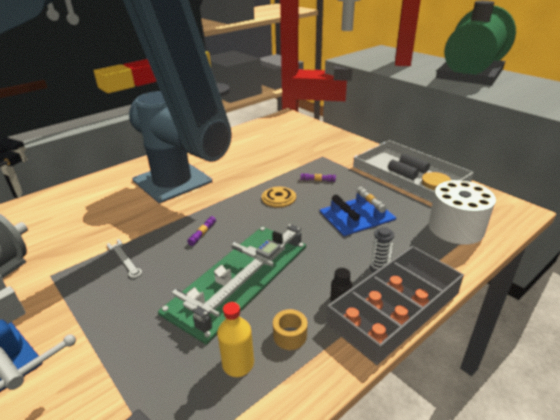

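The top view shows the spool at about (161,198) and the black spool at about (196,206) in the blue rack. The gauge is green, with its lug end near (272,205) and the fixed jaw near (408,185). The purple decoys are at (155,292) and (335,292). Next I'll refine these.

```bash
cat > h.py <<'E'
import cv2,numpy as np
from station import *
def ray(c,px,z):
    k=get_calibration(c);R=cv2.Rodrigues(np.array(k["rvec"]))[0];t=np.array(k["tvec"]).ravel()
    p=np.array(px,float).reshape(-1,2);K=np.array(k["mtx"])
    d=np.c_[(p-K[:2,2])/[K[0,0],K[1,1]],np.ones(len(p))]
    if c=="wrist":
        u=d[:,:2];r=np.linalg.norm(u,axis=1,keepdims=True)+1e-9
        d=np.c_[u/r*np.sin(r),np.cos(r)]
    d=d@R; o=-R.T@t
    return o+d*((z-o[2])/d[:,2])[:,None]
def proj(c,P):
    k=get_calibration(c);R=cv2.Rodrigues(np.array(k["rvec"]))[0]
    p=np.array(P,float).reshape(-1,3)@R.T+np.array(k["tvec"]).ravel();K=np.array(k["mtx"])
    if c=="wrist":
        r=np.linalg.norm(p[:,:2],axis=1,keepdims=True);u=p[:,:2]/r*np.arctan2(r,p[:,2:])
    else: u=p[:,:2]/p[:,2:]
    return u*[K[0,0],K[1,1]]+K[:2,2]
E
python3 - <<'E'
from h import *
im=cv2.imread("pics/top0.png");hsv=cv2.cvtColor(im,cv2.COLOR_BGR2HSV)
for n,lo,hi,roi,z in [("rack",(100,120,40),(125,255,255),(130,160,230,245),.01),("gauge",(55,70,30),(85,255,255),(255,150,430,260),.014)]:
    m=cv2.inRange(hsv,lo,hi);mm=m*0;a,b,c,d=roi;mm[b:d,a:c]=m[b:d,a:c]
    pts=cv2.findNonZero(mm);box=cv2.boxPoints(cv2.minAreaRect(pts))
    W=ray("top",box,z);print(n,box.round(1).tolist(),W[:,:2].round(4).tolist(),"c",W.mean(0).round(4))
    print([ (np.linalg.norm(W[i]-W[i-1]).round(3),np.degrees(np.arctan2(*(W[i]-W[i-1])[[1,0]])).round(1)) for i in range(4)])
cv2.imwrite("pics/crop1.png",cv2.resize(im[155:260,140:430],None,fx=2.75,fy=2.75,interpolation=cv2.INTER_CUBIC))
E
```

```text
rack [[141.6999969482422, 220.6999969482422], [155.60000610351562, 169.6999969482422], [221.39999389648438, 187.60000610351562], [207.5, 238.60000610351562]] [[0.5221, 0.411], [0.6575, 0.3781], [0.6064, 0.2029], [0.4728, 0.2384]] c [0.5647 0.3076 0.01  ]
[(np.float64(0.18), np.float64(74.1)), (np.float64(0.139), np.float64(-13.7)), (np.float64(0.183), np.float64(-106.3)), (np.float64(0.138), np.float64(165.1))]
gauge [[264.0, 199.60000610351562], [407.79998779296875, 160.89999389648438], [422.5, 215.5], [278.70001220703125, 254.1999969482422]] [[0.5723, 0.0906], [0.6694, -0.2897], [0.5241, -0.3197], [0.43, 0.0542]] c [ 0.5489 -0.1161  0.014 ]
[(np.float64(0.147), np.float64(14.4)), (np.float64(0.393), np.float64(-75.7)), (np.float64(0.148), np.float64(-168.4)), (np.float64(0.385), np.float64(104.1))]
```

View pics/crop1.png

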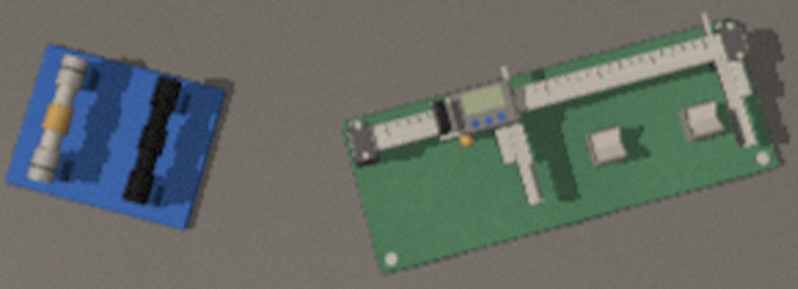

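```bash
python3 -m creep '[[[0.51,-0.51,0],[0,0,0],0],[[0.51,-0.51,0],[0,0,0],0],[[0.51,-0.51,0],[0,0,0],0],[[0.51,-0.51,0],[0,0,0],0],[[0.51,-0.51,0],[0,0,0],0],[[0.51,-0.51,0],[0,0,0],0],[[0.51,-0.51,0],[0,0,0],0],[[0.51,-0.51,0],[0,0,0],0],[[0.51,-0.51,0],[0,0,0],0],[[0.51,-0.51,0],[0,0,0],0],[[0.51,-0.51,0],[0,0,0],0],[[0.51,-0.51,0],[0,0,0],0],[[0.51,-0.51,0],[0,0,0],0],[[0.51,-0.51,0],[0,0,0],0],[[0.51,-0.51,0],[0,0,0],0],[[0.51,-0.51,0],[0,0,0],0],[[0.51,-0.51,0],[0,0,0],0],[[0.51,-0.51,0],[0,0,0],0],[[0.51,-0.51,0],[0,0,0],0],[[0.51,-0.51,0],[0,0,0],0]]'
python3 -m creep '[[[0.51,-0.51,0],[0,0,0],0],[[0.51,-0.51,0],[0,0,0],0],[[0.51,-0.51,0],[0,0,0],0],[[0.51,-0.51,0],[0,0,0],0],[[0.51,-0.51,0],[0,0,0],0],[[0.4,-0.4,0],[0,0,0],0],[[0,0,0],[0,0,0.017],0],[[0,0,0],[0,0,0.017],0],[[0,0,0],[0,0,0.017],0],[[0,0,0],[0,0,0.017],0],[[0,0,0],[0,0,0.017],0],[[0,0,0],[0,0,0.0165],0],[[0,0,0],[0,0,0],0],[[0,0,0],[0,0,0],0]]'
python3 - <<'E'
from h import *
s=state();print(s["time_s"],s["position"],s["orientation"],np.round(s["joint_pos"],1),s["ft_force"])
im=capture("wrist");cv2.imwrite("pics/w1.png",im)
k=get_calibration("wrist");print(np.round(k["mtx"],1).tolist(),np.round(k["rvec"],3).ravel(),np.round(k["tvec"],3).ravel())
np.savez("w1.npz",**{a:np.array(k[a]) for a in k})
for t in ["spool","black_spool"]:print([(np.round(d["rect"],1).tolist(),round(d["conf"],2)) for d in find_in("wrist",t)[:3]])
E
```

```text
time_s: 2.47
position: [0.4883, 0.1559, 0.1805]
orientation: [180.0, -0.0, 22.0]
ft_force: [0.8, -0.3, 0.6]
gripper_width: 1.002
grasp_force: 0.0
time_s: 3.63
position: [0.5694, 0.3459, 0.1802]
orientation: [180.0, 0.0, -14.4]
ft_force: [0.0, -0.6, -0.8]
gripper_width: 1.002
grasp_force: 0.0
3.6333 [0.56940828 0.34588397 0.18022924] [ 1.79993909e+02  9.63921785e-03 -1.43724656e+01] [ 21.7  26.9  70.2   0.   82.9 126.1] [ 0.03518658 -0.59748395 -0.78912474]
[[325.2, 0.0, 280.0], [0.0, 325.2, 209.6], [0.0, 0.0, 1.0]] [-1.799  2.319  0.353] [0.476 0.409 0.53 ]
[([268.1, 315.1, 340.6, 362.1], 0.69), ([265.0, 131.1, 287.0, 237.3], 0.58), ([530.0, 249.7, 560.0, 285.9], 0.55)]
[([342.3, 128.4, 371.3, 240.0], 0.94)]
```

View pics/w1.png

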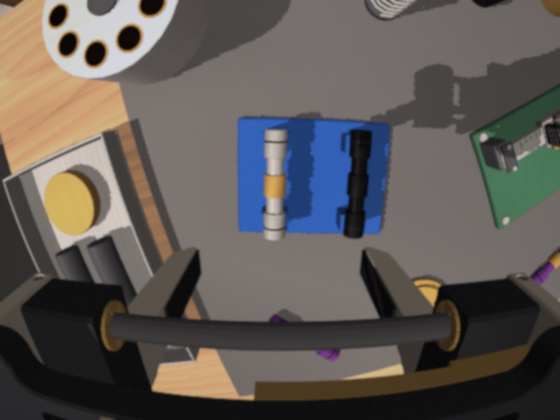

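The wrist view shows the steel/brass spool vertical at column 275, with the brass at (275,186) and the ends near rows 131 and 238. The black spool is at column 357.

Run:
```python
from h import *
im=cv2.imread("pics/w1.png");hsv=cv2.cvtColor(im,cv2.COLOR_BGR2HSV)
m=cv2.inRange(hsv,(12,110,80),(30,255,255))[160:215,255:295]
ys,xs=np.nonzero(m);b=np.array([xs.min()+xs.max(),ys.min()+ys.max()])/2+[255,160];print("brass",b,xs.min()+255,xs.max()+255,ys.min()+160,ys.max()+160)
B=ray("wrist",b,.045+.006)[0];print(B)
e=ray("wrist",[[276,131],[274.5,237]],.052);d=e[0]-e[1];print(e.mean(0),np.linalg.norm(d),np.degrees(np.arctan2(d[1],d[0])))
# plate blue edges for yaw
P=ray("wrist",[[239,118],[389,125],[380,235],[238,231]],.01);print(P.round(4),P.mean(0))
for i in range(4):
  d=P[i]-P[i-1];print(np.linalg.norm(d).round(3),np.degrees(np.arctan2(d[1],d[0])).round(1))
```

```text
brass [274.5 186. ] 265 284 175 197
[0.57512357 0.34934676 0.051     ]
[0.57516697 0.34858543 0.052     ] 0.11521555262396962 -15.45263368331354
[[0.654  0.3714 0.01  ]
 [0.6054 0.2025 0.01  ]
 [0.4711 0.2379 0.01  ]
 [0.5222 0.4108 0.01  ]] [0.56315803 0.30564705 0.01      ]
0.138 -16.6
0.176 -106.0
0.139 165.2
0.18 73.5
```

```bash
python3 -m creep '[[[0.09,-0.10,0.5],[0,0,0.003],60],[[0,0,0.6],[0,0,0],60],[[0,0,0.6],[0,0,0],60],[[0,0,0.6],[0,0,0],60],[[0,0,0.5],[0,0,0],60],[[0,0,0.26],[0,0,0],60],[[0,0,0],[0,0,0],255],[[0,0,0],[0,0,0],255],[[0,0,0],[0,0,0],255],[[0,0,0],[0,0,0],255],[[0,0,0],[0,0,0],255],[[0,0,0],[0,0,0],255],[[0,0,0],[0,0,0],255],[[0,0,0],[0,0,0],255]]' 25
python3 - <<'E'
from h import *
s=state();print(s["position"],s["orientation"],s["gripper_width"]*93,s["torque"])
E
```

```text
time_s: 4.95
position: [0.5752, 0.3497, 0.0279]
orientation: [-180.0, -0.0, -15.6]
ft_force: [0.9, -0.9, -0.1]
gripper_width: 0.241
grasp_force: 0.0
[0.57524877 0.34968842 0.02787358] [-1.79972153e+02 -3.26648798e-02 -1.56263407e+01] 22.39678104533578 [0.07013167 0.05167601 0.03413057]
```

```bash
python3 -m creep '[[[0,0,0],[0,0,0],255],[[0,0,0],[0,0,0],255]]' 25
python3 - <<'E'
from h import *
im=capture("wrist");cv2.imwrite("pics/w2.png",im)
E
```

```text
time_s: 5.12
position: [0.575, 0.3496, 0.0274]
orientation: [-180.0, -0.0, -15.6]
ft_force: [0.0, 1.3, -0.1]
gripper_width: 0.099
grasp_force: 0.0
```

View pics/w2.png

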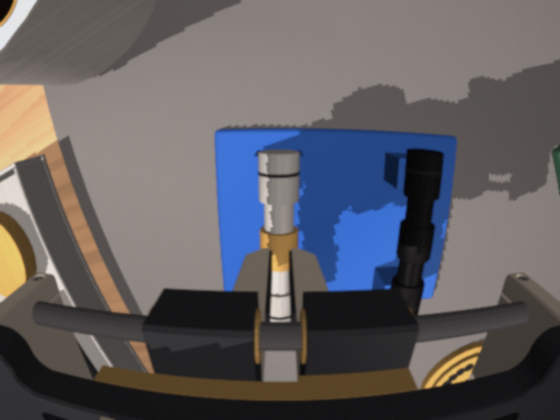

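The fingers straddle the spool just below the brass at (280,245), but the reported opening is already narrower than the 24 mm land. I'll check with projections.

Run:
```python
from h import *
s=state();print(s["time_s"],s["gripper_width"],s["grasp_force"],s["ft_force"],s["position"])
T=np.array(s["position"])
print("tcp,grasp",proj("wrist",[T,T+[0,0,.019]]).round(1))
print("spool ctr/top/at plate",proj("wrist",[[.575,.3497,.045],[.575,.3497,.057],[.575,.3497,.010]]).round(1))
u=np.array([np.cos(np.radians(-15.5)),np.sin(np.radians(-15.5)),0]);print("ends top",proj("wrist",[np.array([.575,.3497,.057])+u*.06,np.array([.575,.3497,.057])-u*.06]).round(1))
im=capture("scene");cv2.imwrite("pics/s2.png",cv2.resize(im[130:270,280:460],None,fx=4,fy=4,interpolation=cv2.INTER_CUBIC))
```

```text
5.1667 0.05247753963043893 0.0 [ 0.1790398  -0.57135807 -0.06549715] [0.57505854 0.34959391 0.02737305]
tcp,grasp [[278.5 236.3]
 [278.4 247.8]]
spool ctr/top/at plate [[278.2 247. ]
 [278.1 255.2]
 [278.5 227.5]]
ends top [[277.6 153.4]
 [278.6 334.2]]
```

View pics/s2.png

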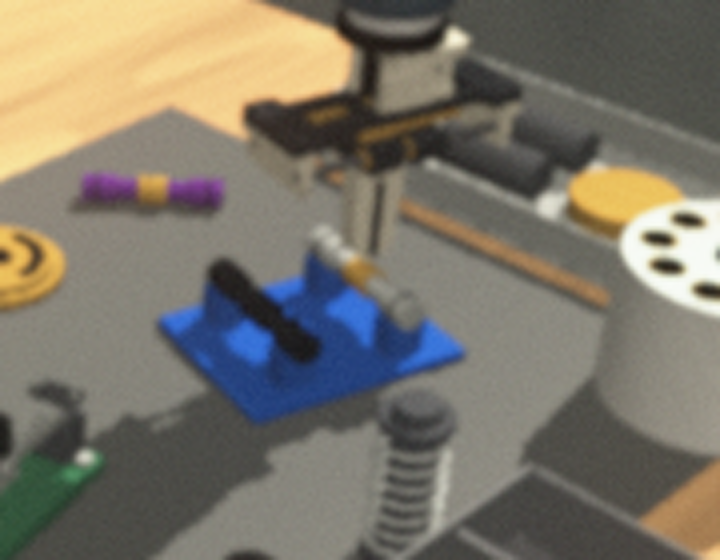

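The scene crop shows the closed fingers ending near (375,250), just above and behind the spool's brass at (358,272). The spool is still lying in the rack.

Run:
```python
from h import *
f=lambda P:((proj("scene",P)-[280,130])*4).round(0).tolist()
T=np.array([.5751,.3496,.0274])
for z in (.0274,.046,.06,.075,.09): print(z,f([.5751,.3496,z]))
u=np.array([np.cos(np.radians(-15.5)),np.sin(np.radians(-15.5)),0]);c=np.array([.575,.3497,.045]);print("ends",f([c+.06*u,c-.06*u]))
im=cv2.imread("pics/w2.png");hsv=cv2.cvtColor(im,cv2.COLOR_BGR2HSV)
m=cv2.inRange(hsv,(12,110,80),(30,255,255))[220:262,250:310];ys,xs=np.nonzero(m);print(xs.min()+250,xs.max()+250,ys.min()+220,ys.max()+220)
print(proj("wrist",[[.575,.3497,.057]+.012*u,[.575,.3497,.045]+.012*u]).round(1), proj("wrist",[[.575,.3497,.057]-.012*u]))
g=[(T+[0,0,h]+s*np.array([-u[1],u[0],0])*.003).tolist() for h in (0,.02,.04,.06) for s in(-1,1)]
print(proj("wrist",g).round(0).tolist())
```

```text
0.0274 [[358.0, 297.0]]
0.046 [[360.0, 275.0]]
0.06 [[362.0, 259.0]]
0.075 [[364.0, 242.0]]
0.09 [[366.0, 224.0]]
ends [[409.0, 317.0], [315.0, 239.0]]
261 296 229 261
[[278.  236.5]
 [278.1 229.1]] [[278.22461929 272.97407657]]
[[283.0, 236.0], [274.0, 236.0], [283.0, 248.0], [273.0, 248.0], [283.0, 263.0], [273.0, 263.0], [284.0, 280.0], [272.0, 281.0]]
```

Run:
```python
from h import *
for z in (.01,-.01,-.03):
    P=ray("wrist",[[217,130],[455,137]],z);print(z,np.linalg.norm(P[0]-P[1]).round(4),P.round(3).tolist())
for z in (.057,.03): 
    P=ray("wrist",[[258,160],[299,160]],z);print(z,np.linalg.norm(P[0]-P[1]).round(4))
# fingertip seen in w1 while open 93 mm: which height gives that gap
s=state();T=np.array(s["position"])
for h in (0,.02,.035,.05):
    P=ray("wrist",[[199,250],[363,250]],T[2]+h);print("h",h,np.linalg.norm(P[0]-P[1]).round(4),(P.mean(0)-T).round(4))
```

```text
0.01 0.174 [[0.654, 0.371, 0.01], [0.607, 0.204, 0.01]]
-0.01 0.1897 [[0.654, 0.375, -0.01], [0.603, 0.192, -0.01]]
-0.03 0.2054 [[0.654, 0.379, -0.03], [0.599, 0.181, -0.03]]
0.057 0.0222
0.03 0.0256
h 0 0.1154 [-0.0109  0.0012 -0.    ]
h 0.02 0.1041 [-0.002  -0.0012  0.02  ]
h 0.035 0.0956 [ 0.0046 -0.0029  0.035 ]
h 0.05 0.0872 [ 0.0112 -0.0047  0.05  ]
```

Both cameras put the real fingertips about 35 mm above the reported TCP. I'll open and descend carefully, watching the force.

```bash
python3 -m creep '[[[0,0,0],[0,0,0],60],[[0,0,0],[0,0,0],60],[[0,0,0],[0,0,0],60],[[0,0,0],[0,0,0],60],[[0,0,0],[0,0,0],60],[[0,0,0],[0,0,0],60],[[0,0,0],[0,0,0],60],[[0,0,0],[0,0,0],60],[[0,0,0],[0,0,0],60],[[0,0,0.1],[0,0,0],60],[[0,0,0.1],[0,0,0],60],[[0,0,0.1],[0,0,0],60],[[0,0,0],[0,0,0],60]]'
```

```text
time_s: 6.3
position: [0.5739, 0.3491, 0.0105]
orientation: [179.9, 0.1, -15.6]
ft_force: [-0.6, -1.0, -0.3]
gripper_width: 0.763
grasp_force: 0.0
```

Run:
```python
from h import *
im=capture("scene");cv2.imwrite("pics/s3.png",cv2.resize(im[130:270,280:460],None,fx=4,fy=4,interpolation=cv2.INTER_CUBIC))
```

```text
(no output)
```

View pics/s3.png

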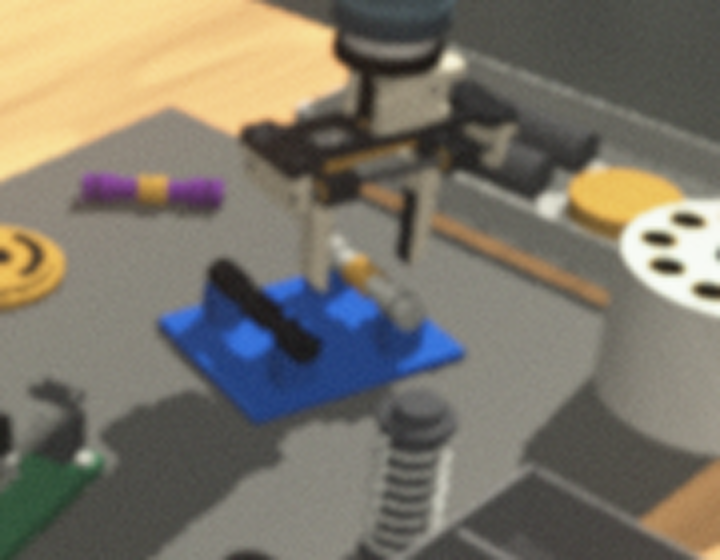

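The fingertips show at (317,290) and (407,260). Their midpoint (362,275) projects to z≈0.046 against a reported 0.0105, so the tips really are 35 mm higher than reported, and I'll use that offset from here on. I'll go 19 mm lower and grip.

```bash
python3 -m creep '[[[0,0,0.13],[0,0,0],60],[[0,0,0.13],[0,0,0],60],[[0,0,0.12],[0,0,0],60],[[0,0,0],[0,0,0],255],[[0,0,0],[0,0,0],255],[[0,0,0],[0,0,0],255],[[0,0,0],[0,0,0],255],[[0,0,0],[0,0,0],255],[[0,0,0],[0,0,0],255],[[0,0,0],[0,0,0],255],[[0,0,0],[0,0,0],255],[[0,0,0],[0,0,0],255],[[0,0,0],[0,0,0],255]]' 25
python3 - <<'E'
from h import *
im=capture("wrist");cv2.imwrite("pics/w4.png",im)
s=state();print(s["position"],s["orientation"],s["gripper_width"]*93,s["torque"])
E
```

```text
time_s: 7.43
position: [0.5755, 0.3504, -0.0063]
orientation: [-179.9, -0.0, -15.6]
ft_force: [0.9, 3.3, -0.5]
gripper_width: 0.252
grasp_force: 25.0
[ 0.57546609  0.35034687 -0.00634651] [-1.79919499e+02 -4.07490039e-02 -1.56272994e+01] 23.245767396565324 [ 0.73127424 -0.11044982  0.02549265]
```

View pics/w4.png

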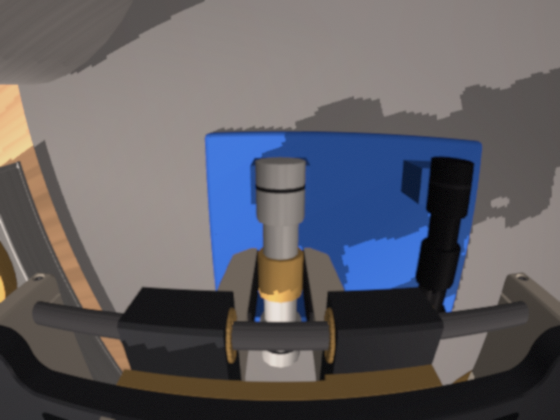

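Gripped on the brass (254–300 rows, fingers either side), 25 N at about 24 mm. Next I'll lift it and refine the gauge pose from the first top picture.

```bash
python3 -m creep '[[[0,0,-0.3],[0,0,0],255],[[0,0,-0.5],[0,0,0],255],[[0,0,-0.6],[0,0,0],255],[[0,0,-0.6],[0,0,0],255],[[0,0,-0.6],[0,0,0],255],[[0,0,-0.2],[0,0,0],255],[[0,0,0],[0,0,0],255]]'
python3 - <<'E'
from h import *
C=np.array([[344,122],[383,272],[779,165]])/2.75+[140,155]
W=ray("top",C,.014)[:,:2];G=np.array([[.075,.195],[-.075,.195],[-.075,-.195]])
V=ray("top",np.array([[605,145],[703,120]])/2.75+[140,155],.055)[:,:2]
def fit(A,B):
    a=A-A.mean(0);b=B-B.mean(0);th=np.arctan2((a[:,0]*b[:,1]-a[:,1]*b[:,0]).sum(),(a*b).sum())
    R=np.array([[np.cos(th),-np.sin(th)],[np.sin(th),np.cos(th)]]);t=B.mean(0)-R@A.mean(0);return R,t,np.degrees(th),B-A@R.T-t
R,t,th,r=fit(G,W);print("corners",t.round(4),th.round(2),r.round(4).tolist(),"rest",(R@[-.015,-.0835]+t).round(4))
d=V[0]-V[1];print("V",V.round(4).tolist(),V.mean(0).round(4),np.linalg.norm(d),np.degrees(np.arctan2(d[1],d[0]))-90)
for n,p,z in [("jaw tip face",[541,200],.056),("lug",[441,117],.09),("bracket",[363,140],.068)]:
    P=ray("top",np.array(p)/2.75+[140,155],z)[0,:2];print(n,(R.T@(P-t)).round(4))
s=state();print(s["position"],s["orientation"],s["gripper_width"]*93,s["ft_force"])
for t in ["spool","rack"]:pass
E
```

```text
time_s: 8.07
position: [0.5766, 0.3499, 0.1362]
orientation: [-179.8, -0.2, -15.6]
ft_force: [0.1, 0.6, -4.0]
gripper_width: 0.251
grasp_force: 25.0
corners [ 0.5499 -0.1173] 14.31 [[-0.0016, -0.0025], [0.0016, -0.0005], [0.0, 0.003]] rest [ 0.5561 -0.2019]
V [[0.542, -0.1509], [0.5635, -0.2408]] [ 0.5527 -0.1958] 0.0923819252692001 13.48502671228242
jaw tip face [-0.0489  0.0394]
lug [0.043  0.1089]
bracket [0.0442 0.1803]
[0.57663998 0.34985081 0.13619142] [-179.84979348   -0.24890422  -15.63247158] 23.357883170127618 [ 0.13853622  0.63139868 -3.98454294]
```

```bash
python3 -m creep '[[[0.08,0.32,0],[0,0,0],255],[[0.15,0.63,0],[0,0,0],255],[[0.15,0.63,0],[0,0,0],255],[[0.15,0.63,0],[0,0,0],255],[[0.15,0.63,0],[0,0,0],255],[[0.15,0.63,0],[0,0,0],255],[[0.15,0.63,0],[0,0,0],255],[[0.15,0.63,0],[0,0,0],255],[[0.15,0.63,0],[0,0,0],255],[[0.15,0.63,0],[0,0,0],255],[[0.15,0.63,0],[0,0,0],255],[[0.15,0.63,0],[0,0,0],255],[[0.15,0.63,0],[0,0,0],255],[[0.15,0.63,0],[0,0,0],255],[[0.15,0.63,0],[0,0,0],255],[[0.15,0.63,0],[0,0,0],255],[[0.15,0.63,0],[0,0,0],255],[[0.07,0.31,0],[0,0,0],255]]'
python3 -m creep '[[[0,0,0],[0,0,0.01],255],[[0,0,0],[0,0,0.0186],255],[[0,0,0],[0,0,0.0186],255],[[0,0,0],[0,0,0.0186],255],[[0,0,0],[0,0,0.0186],255],[[0,0,0],[0,0,0.0186],255],[[0,0,0],[0,0,0.0186],255],[[0,0,0],[0,0,0.0186],255],[[0,0,0],[0,0,0.0186],255],[[0,0,0],[0,0,0.0086],255],[[0,0,0],[0,0,0],255],[[0,0,0],[0,0,0],255]]'
python3 - <<'E'
from h import *
im=capture("wrist");cv2.imwrite("pics/w5.png",im)
s=state();print(s["position"],s["orientation"],s["gripper_width"]*93,s["joint_pos"])
c=np.array([.5499,-.1173]);a=np.radians(14.2);R=np.array([[np.cos(a),-np.sin(a)],[np.sin(a),np.cos(a)]])
w=lambda x,y,z:[*(R@[x,y]+c),z]
G={"fixface-tip":(-.05,-.15,.056),"fixface-beam":(.034,-.15,.056),"BR":(-.075,-.195,.014),"TR":(.075,-.195,.014),"V1 corners":(-.015,-.142,.055),"V1 mid":(-.015,-.1295,.055),"V1b":(-.015,-.117,.055),"V2":(-.015,-.0375,.055)}
for k,v in G.items():print(k,proj("wrist",w(*v)).round(0).tolist())
E
```

```text
time_s: 9.57
position: [0.5514, -0.2037, 0.1302]
orientation: [180.0, 0.3, -15.8]
ft_force: [0.5, 0.7, -4.1]
gripper_width: 0.248
grasp_force: 25.0
time_s: 10.57
position: [0.5524, -0.1995, 0.1314]
orientation: [179.9, 0.1, -75.8]
ft_force: [0.4, 0.0, -3.4]
gripper_width: 0.248
grasp_force: 25.0
[ 0.55271305 -0.19971275  0.13184439] [ 1.79888680e+02  1.15626762e-01 -7.57674312e+01] 23.426340735166878 [-3.07359239e+01  2.07850911e+01  8.65431882e+01  3.27985866e-03
  7.28321943e+01  1.35030422e+02]
fixface-tip [[317.0, 128.0]]
fixface-beam [[219.0, 129.0]]
BR [[337.0, 82.0]]
TR [[186.0, 84.0]]
V1 corners [[276.0, 137.0]]
V1 mid [[276.0, 151.0]]
V1b [[276.0, 166.0]]
V2 [[276.0, 249.0]]
```

View pics/w5.png

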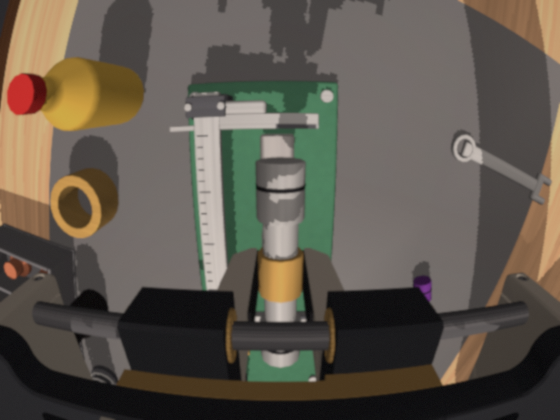

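The wrist view shows the held spool straight at column 280, with its far end at row 160. The fixed jaw face is at row ~128, with its tip at (318,127), and the V-rest top is centred near column 277. All match my projected gauge model within 1–2 px.

Run:
```python
from h import *
s=state();T=np.array(s["position"]);yaw=np.radians(s["orientation"][2]);u=np.array([np.cos(yaw),np.sin(yaw),0])
for h in (.054,.060,.066):
    P=ray("wrist",[[280.5,160],[280.5,188],[280.5,276]],T[2]+h);print(h,((P-T)@u).round(4))
c=np.array([.5499,-.1173]);a=np.radians(14.2);R=np.array([[np.cos(a),-np.sin(a)],[np.sin(a),np.cos(a)]])
print("gauge xy of tcp",(R.T@(T[:2]-c)).round(4),T,s["orientation"])
```

```text
0.054 [0.0613 0.0479 0.0007]
0.06 [0.0622 0.0493 0.004 ]
0.066 [0.0631 0.0508 0.0073]
gauge xy of tcp [-0.0175 -0.0806] [ 0.55271305 -0.19971275  0.13184439] [ 1.79888680e+02  1.15626762e-01 -7.57674312e+01]
```

```bash
python3 -m creep '[[[-0.03,-0.05,0.2],[0,0,0],255],[[0,0,0.5],[0,0,0],255],[[0,0,0.5],[0,0,0],255],[[0,0,0.5],[0,0,0],255],[[0,0,0.4],[0,0,0],255],[[0,0,0.2],[0,0,0],255],[[0,0,0.1],[0,0,0],255],[[0,0,0.04],[0,0,0],255],[[0,0,0.04],[0,0,0],255],[[0,0,0],[0,0,0],255],[[0,0,0],[0,0,0],255]]'
```

```text
time_s: 11.53
position: [0.5565, -0.1988, 0.0105]
orientation: [-179.9, -0.1, -75.9]
ft_force: [-0.2, -0.2, -3.8]
gripper_width: 0.249
grasp_force: 25.0
```

```bash
python3 -m creep '[[[0,0,0.04],[0,0,0],255],[[0,0,0.04],[0,0,0],255],[[0,0,0.02],[0,0,0],255],[[0,0,0],[0,0,0],255],[[0,0,0],[0,0,0],255]]'
python3 -m creep '[[[0,0,0.02],[0,0,0],255],[[0,0,0],[0,0,0],255],[[0,0,0],[0,0,0],255]]'
python3 -c "
from station import state
print(state()['torque'])"
```

```text
time_s: 11.95
position: [0.5555, -0.1984, 0.0043]
orientation: [180.0, 0.0, -75.9]
ft_force: [0.8, 0.2, -3.8]
gripper_width: 0.253
grasp_force: 25.0
time_s: 12.2
position: [0.5553, -0.1986, 0.0038]
orientation: [180.0, -0.0, -75.9]
ft_force: [-3.6, -0.2, 2.7]
gripper_width: 0.252
grasp_force: 25.0
[0.04711412 0.59746815 0.02783802]
```

```bash
python3 -m creep '[[[0,0.015,0.01],[0,0,0],255],[[0,0,0],[0,0,0],255],[[0,0,0],[0,0,0],255],[[0,0,0],[0,0,0],235],[[0,0,0],[0,0,0],180],[[0,0,0],[0,0,0],125],[[0,0,0],[0,0,0],125],[[0,0,0],[0,0,0],125],[[0,0,0],[0,0,0],125],[[0,0,0],[0,0,0],125],[[0,0,0],[0,0,0],125]]'
```

```text
time_s: 13.12
position: [0.5549, -0.1985, 0.0028]
orientation: [180.0, 0.0, -75.9]
ft_force: [-0.5, 0.4, -0.4]
gripper_width: 0.506
grasp_force: 0.0
```

```bash
python3 -m creep '[[[0,0,-0.2],[0,0,0],125],[[0,0,-0.4],[0,0,0],125],[[0,0,-0.6],[0,0,0],125],[[0,0,-0.6],[0,0,0],125],[[0,0,-0.4],[0,0,0],125],[[-0.3,-0.08,0],[0,0,0],255],[[-0.6,-0.16,0],[0,0,0],255],[[-0.6,-0.16,0],[0,0,0],255],[[-0.6,-0.16,0],[0,0,0],255],[[-0.6,-0.16,0],[0,0,0],255],[[-0.6,-0.16,0],[0,0,0],255],[[-0.6,-0.16,0],[0,0,0],255],[[-0.4,-0.11,0],[0,0,0],255],[[-0.2,-0.05,0],[0,0,0],255],[[0,0,0],[0,0,0],255],[[0,0,0],[0,0,0],255]]'
python3 - <<'E'
from h import *
im=capture("wrist");cv2.imwrite("pics/w6.png",im);tp=capture("top");cv2.imwrite("pics/t6.png",tp)
s=state();T=np.array(s["position"])
c=np.array([.5499,-.1173]);a=np.radians(14.2);R=np.array([[np.cos(a),-np.sin(a)],[np.sin(a),np.cos(a)]])
print("gauge tcp",(R.T@(T[:2]-c)).round(4),T,s["orientation"])
for th in ["sliding_jaw","spool"]:print(th,[(np.round(d["rect"],1).tolist(),round(d["conf"],2)) for d in find_in("wrist",th)[:3]])
A=im[60:400,130:440]; B=tp[150:260,260:430]
A=cv2.resize(A,None,fx=1.5,fy=1.5);B=cv2.resize(B,(330,214),interpolation=cv2.INTER_CUBIC)
o=np.zeros((510,795,3),np.uint8);o[:510,:465]=A;o[:214,465:]=B;cv2.imwrite("pics/v6.png",o)
w=lambda x,y,z:[*(R@[x,y]+c),z]
for y in (.10,.11,.12,.13):print("lug top y",y,((proj("wrist",w(.045,y,.093))-[130,60])*1.5).round(0).tolist())
for y in (.0,.02,.03,.04):print("jaw tip y",y,((proj("wrist",w(-.05,y,.056))-[130,60])*1.5).round(0).tolist())
for y in (-.03,-.0235,-.015):print("spool end y",y,((proj("wrist",w(-.015,y,.067))-[130,60])*1.5).round(0).tolist())
E
```

```text
time_s: 14.45
position: [0.558, 0.0343, 0.1127]
orientation: [180.0, -0.0, -75.8]
ft_force: [-0.1, -0.6, 0.5]
gripper_width: 0.005
grasp_force: 0.0
gauge tcp [0.045  0.1438] [0.55823819 0.03312225 0.11275661] [ 1.79981773e+02 -2.39444154e-02 -7.59419114e+01]
sliding_jaw [([236.3, 79.9, 400.0, 184.2], 0.76)]
spool [([490.7, 94.9, 515.7, 201.5], 0.95), ([340.2, 0.0, 369.6, 19.3], 0.69)]
lug top y 0.1 [[223.0, 164.0]]
lug top y 0.11 [[223.0, 185.0]]
lug top y 0.12 [[223.0, 205.0]]
lug top y 0.13 [[223.0, 226.0]]
jaw tip y 0.0 [[396.0, -23.0]]
jaw tip y 0.02 [[397.0, 12.0]]
jaw tip y 0.03 [[397.0, 29.0]]
jaw tip y 0.04 [[396.0, 47.0]]
spool end y -0.03 [[338.0, -86.0]]
spool end y -0.0235 [[338.0, -75.0]]
spool end y -0.015 [[339.0, -60.0]]
```

View pics/v6.png

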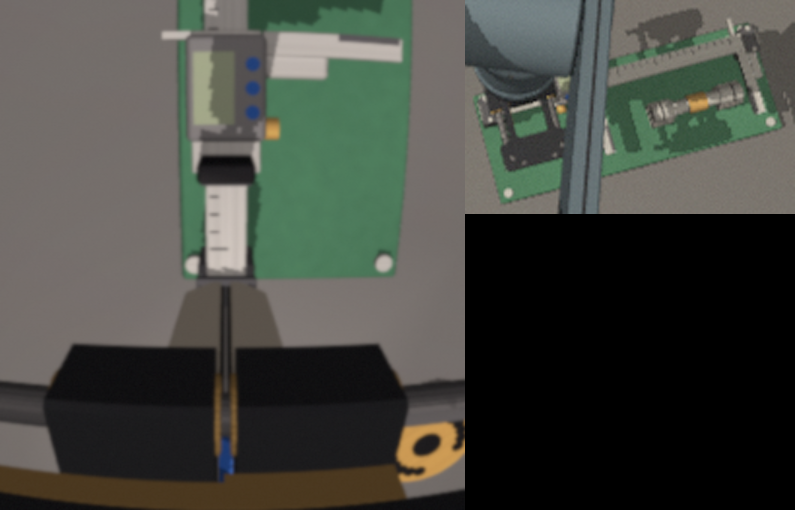

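The right panel shows the spool seated in the V-rests. In the left panel the lug's rear edge is at about row 181 and column 226, which puts it near y≈0.108 and about 1 mm to −x. I'll descend behind it.

```bash
python3 -m creep '[[[0,0.02,0.3],[0,0,0],255],[[0,0,0.5],[0,0,0],255],[[0,0,0.5],[0,0,0],255],[[0,0,0.25],[0,0,0],255],[[0,0,0.08],[0,0,0],255],[[0,0,0],[0,0,0],255]]'
python3 -m creep '[[[0.08,0,0],[0,0,0],255],[[0.08,0,0],[0,0,0],255],[[0.08,0,0],[0,0,0],255],[[0.08,0,0],[0,0,0],255],[[0.08,0,0],[0,0,0],255],[[0.08,0,0],[0,0,0],255],[[0,0,0],[0,0,0],255]]'
```

```text
time_s: 15.15
position: [0.5565, 0.0332, 0.0302]
orientation: [179.9, 0.0, -76.0]
ft_force: [0.9, -1.1, 1.1]
gripper_width: 0.007
grasp_force: 0.0
time_s: 15.73
position: [0.5636, 0.01, 0.0317]
orientation: [-180.0, -0.0, -75.9]
ft_force: [0.4, -0.3, -0.5]
gripper_width: 0.004
grasp_force: 0.0
```

```bash
python3 -m creep '[[[0.06,0,0],[0,0,0],255],[[0.06,0,0],[0,0,0],255],[[0.06,0,0],[0,0,0],255],[[0.06,0,0],[0,0,0],255]]'
python3 -m creep '[[[0.06,0,0],[0,0,0],255],[[0.06,0,0],[0,0,0],255],[[0.06,0,0],[0,0,0],255],[[0.06,0,0],[0,0,0],255]]'
python3 -m creep '[[[0.06,0,0],[0,0,0],255],[[0.06,0,0],[0,0,0],255],[[0.06,0,0],[0,0,0],255],[[0.06,0,0],[0,0,0],255]]'
python3 - <<'E'
from h import *
im=capture("wrist");cv2.imwrite("pics/w7.png",im)
print([(np.round(d["rect"],1).tolist(),round(d["conf"],2)) for t in ("spool","sliding_jaw","fixed_jaw") for d in find_in("wrist",t)[:2]])
E
```

```text
time_s: 16.07
position: [0.5661, -0.0008, 0.0314]
orientation: [-180.0, 0.0, -75.9]
ft_force: [0.3, 1.4, 2.4]
gripper_width: 0.001
grasp_force: 1.4
time_s: 16.4
position: [0.5691, -0.0128, 0.0314]
orientation: [-180.0, -0.0, -75.9]
ft_force: [-0.6, 2.4, 1.9]
gripper_width: 0.004
grasp_force: 1.4
time_s: 16.73
position: [0.5721, -0.0245, 0.0314]
orientation: [-180.0, -0.0, -75.9]
ft_force: [1.4, 2.7, 2.6]
gripper_width: 0.01
grasp_force: 1.4
[([365.3, 0.0, 404.9, 78.1], 0.9), ([221.0, 109.3, 441.1, 266.2], 0.71), ([218.4, 111.7, 444.6, 270.3], 0.91)]
```

```bash
python3 -m creep '[[[0.06,0,-0.01],[0,0,0],255],[[0.06,0,-0.01],[0,0,0],255],[[0.06,0,-0.01],[0,0,0],255],[[0.06,0,0],[0,0,0],255],[[0.06,0,0],[0,0,0],255]]'
python3 -m creep '[[[0.04,0,0],[0,0,0],255],[[0.03,0,0],[0,0,0],255],[[0.03,0,0],[0,0,0],255]]'
python3 -m creep '[[[0.03,0,0],[0,0,0],255],[[0.03,0,0],[0,0,0],255]]'
python3 -m creep '[[[0.02,0,0],[0,0,0],255],[[0.02,0,0],[0,0,0],255]]'
```

```text
time_s: 17.35
position: [0.575, -0.0388, 0.0325]
orientation: [179.9, 0.0, -75.9]
ft_force: [-1.5, 2.0, -2.3]
gripper_width: -0.0
grasp_force: 1.4
time_s: 17.6
position: [0.5766, -0.0438, 0.0327]
orientation: [180.0, 0.0, -75.9]
ft_force: [-1.4, 2.7, -1.2]
gripper_width: 0.008
grasp_force: 1.3
time_s: 17.77
position: [0.5774, -0.0464, 0.0328]
orientation: [180.0, 0.0, -75.9]
ft_force: [-1.7, 4.4, -0.1]
gripper_width: 0.004
grasp_force: 2.3
time_s: 17.93
position: [0.5778, -0.048, 0.0328]
orientation: [180.0, 0.0, -75.9]
ft_force: [-1.4, 3.6, -0.7]
gripper_width: 0.003
grasp_force: 2.4
```

```bash
for i in 1; do :; done; python3 -m creep '[[[0.02,0,0],[0,0,0],255],[[0.015,0,0],[0,0,0],255]]'
python3 -m creep '[[[0.015,0,0],[0,0,0],255],[[0.015,0,0],[0,0,0],255]]'
python3 -m creep '[[[0.01,0,0],[0,0,0],255],[[0.01,0,0],[0,0,0],255]]'
python3 - <<'E'
from h import *
im=capture("wrist");print([(t,np.round(d["rect"],1).tolist(),round(d["conf"],2)) for t in ("spool","sliding_jaw","fixed_jaw") for d in find_in("wrist",t)[:2]])
cv2.imwrite("pics/w8.png",im)
E
```

```text
time_s: 18.1
position: [0.5783, -0.0499, 0.0328]
orientation: [180.0, 0.0, -75.9]
ft_force: [-1.9, 4.5, -1.3]
gripper_width: 0.007
grasp_force: 2.4
time_s: 18.27
position: [0.5787, -0.0515, 0.0328]
orientation: [180.0, 0.0, -75.9]
ft_force: [-2.4, 4.6, -1.9]
gripper_width: -0.002
grasp_force: 2.4
time_s: 18.43
position: [0.579, -0.0526, 0.0328]
orientation: [180.0, 0.0, -75.9]
ft_force: [-1.9, 4.6, -0.4]
gripper_width: 0.003
grasp_force: 2.4
[('spool', [522.4, 188.7, 552.8, 283.1], 0.97), ('spool', [363.0, 1.6, 406.8, 113.7], 0.77), ('sliding_jaw', [217.0, 109.8, 445.8, 269.7], 0.92), ('sliding_jaw', [15.6, 13.7, 116.1, 113.7], 0.47), ('fixed_jaw', [77.1, 343.6, 100.9, 361.0], 0.69), ('fixed_jaw', [215.7, 108.5, 439.4, 265.6], 0.4)]
```

```bash
python3 -m creep '[[[0.012,0,0],[0,0,0],255],[[0.012,0,0],[0,0,0],255]]'
python3 -m creep '[[[0.012,0,0],[0,0,0],255],[[0.012,0,0],[0,0,0],255]]'
python3 -m creep '[[[0.01,0,0],[0,0,0],255],[[0.01,0,0],[0,0,0],255]]'
```

```text
time_s: 18.8
position: [0.5793, -0.0536, 0.0329]
orientation: [180.0, 0.0, -75.9]
ft_force: [-2.6, 3.6, -0.9]
gripper_width: 0.004
grasp_force: 2.4
time_s: 18.97
position: [0.5796, -0.0548, 0.0329]
orientation: [180.0, 0.0, -75.9]
ft_force: [-1.8, 5.1, -0.2]
gripper_width: -0.0
grasp_force: 3.1
time_s: 19.13
position: [0.5797, -0.0549, 0.0329]
orientation: [-180.0, 0.1, -75.9]
ft_force: [-2.9, 9.6, 0.0]
gripper_width: 0.006
grasp_force: 4.5
```

The force jumped to about 10 N with motion stopped, so the spool is nipped. I'll back off straight.

```bash
python3 -m creep '[[[-0.01,0,0],[0,0,0],255],[[-0.02,0,0],[0,0,0],255],[[-0.05,0,0],[0,0,0],255],[[-0.1,0,0],[0,0,0],255],[[-0.2,0,0],[0,0,0],255],[[0,0,-0.4],[0,0,0],255],[[0,0,-0.6],[0,0,0],255],[[0,0,-0.6],[0,0,0],255],[[-0.4,0,-0.6],[0,0,0],255],[[-0.6,0,-0.4],[0,0,0],255],[[-0.6,0,0],[0,0,0],255],[[-0.6,0,0],[0,0,0],255],[[-0.6,0,0],[0,0,0],255],[[-0.6,0,0],[0,0,0],255],[[0,0,0],[0,0,0],255]]'
python3 - <<'E'
from h import *
im=capture("scene");cv2.imwrite("pics/s9.png",im);tp=capture("top")
o=np.zeros((560,800,3),np.uint8);o[:560,:]=0
A=cv2.resize(tp[150:260,255:430],(800,503),interpolation=cv2.INTER_CUBIC);cv2.imwrite("pics/t9.png",A)
for t in ("spool","sliding_jaw","fixed_jaw"):print(t,[(np.round(d["rect"],1).tolist(),round(d["conf"],2)) for d in find_in("top",t)[:3]])
E
```

```text
time_s: 20.38
position: [0.5321, 0.1325, 0.1634]
orientation: [-179.9, 0.1, -75.7]
ft_force: [-0.4, -0.0, -0.3]
gripper_width: 0.006
grasp_force: 0.0
spool [([311.7, 280.8, 356.0, 308.8], 0.76), ([321.0, 172.1, 363.8, 222.9], 0.64), ([358.4, 190.3, 407.5, 210.8], 0.58)]
sliding_jaw [([323.7, 173.7, 364.7, 222.9], 0.74)]
fixed_jaw [([393.4, 160.9, 415.3, 210.5], 0.62)]
```

The camera says the jaw adjoins the spool. As a numeric check for gaps, I'll sample the axis line for green plate pixels.

Run:
```python
from h import *
tp=cv2.imread("pics/t9.png")
c=np.array([.5499,-.1173]);a=np.radians(14.2);R=np.array([[np.cos(a),-np.sin(a)],[np.sin(a),np.cos(a)]])
out=[]
for y in np.arange(-.17,.03,.004):
    p=(proj("top",[*(R@[-.015,y]+c),.062])[0]-[255,150])*[800/175,503/110]
    b,g,r=tp[int(p[1]),int(p[0])].astype(int);out.append((int(round(y*1000)),int(g-r),int(g)))
print(out); s=state();print(s["time_s"],s["ft_force"].round(1) if hasattr(s["ft_force"],"round") else s["ft_force"])
```

```text
[(-170, 29, 87), (-166, 28, 87), (-162, 21, 92), (-158, -4, 121), (-154, -6, 120), (-150, -4, 113), (-146, -3, 120), (-142, -5, 115), (-138, -2, 92), (-134, -4, 123), (-130, -6, 118), (-126, -3, 124), (-122, -2, 114), (-118, -4, 115), (-114, -5, 120), (-110, -5, 124), (-106, -2, 123), (-102, -15, 115), (-98, -30, 105), (-94, -29, 108), (-90, -30, 109), (-86, -30, 107), (-82, -29, 109), (-78, -13, 100), (-74, -3, 123), (-70, -6, 119), (-66, -5, 120), (-62, -6, 120), (-58, -5, 115), (-54, -6, 119), (-50, -5, 120), (-46, -5, 106), (-42, -1, 93), (-38, -5, 121), (-34, -3, 120), (-30, -3, 89), (-26, -7, 117), (-22, -3, 124), (-18, -4, 108), (-14, 15, 76), (-10, 34, 100), (-6, 28, 79), (-2, 28, 83), (2, 27, 83), (6, 27, 81), (10, 30, 89), (14, 39, 111), (18, 30, 90), (22, 28, 82), (26, 27, 83)]
20.6333 [ 0.4 -0.1  0. ]
```

There's no gap: fixed jaw, spool (brass centred at −90) and sliding jaw (−30 to −17) run on without a break. I'll hand it in.

```bash
python3 -c "
from station import close_job
print(close_job())"
```

```text
the job is handed in; nothing more can be done
None
```

I laid the steel spool with the brass middle in the V-rests and nipped it between both jaws with about 10 N at the lug; the tilt I work out from that is about 0.011 rad (not read directly). The arm is clear, nothing else was knowingly moved, and the job went in at about 20.6 s.

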